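Hang the lift-off door on the sample cabinet

TASK

Take the little plywood door out of its slotted stand and hang it back on the sample cabinet: lower it so that both of its hinge sockets go down fully onto the cabinet's two upright hinge pins, then swing it shut against the frame and let go. Be gentle: feel for the pins and never push, drop or slam the door hard against the cabinet (keep the force below 25 N), and leave the dishes, film cans, tweezers and brush where they are.

Things in the scene. Friction and masses are not known exactly. Their poses are not given: they have to be found in the camera images.
- cabinet: Open-fronted plywood sample cabinet, fixed, 140 deep (x), 200 wide (y), 195 high (z). Origin: centre of its underside; its front faces its own -x, z up. A face frame stands 19.5 out from the front, away from the hinge; the shut door lies on it. A 4 thick steel strip on the front at the +y end bears two level seats (6 thick, 16 wide), 90 apart in height, each with an upright pin.
- hinge_ref (a point): On the cabinet, axes as its: 27 out from the front, 62 to +y of its middle, 50 above the table, level with the lower seat's top. NOT on the pins: the hinge strip is screwed on through slots, and the axis of both pins stands anywhere from 3 to 23 mm to the +y side of this point (x, z true). It does not shift under gentle force; it gives downward 1 mm per 4 N (rubber).
- upper_ref (a point): On the cabinet, 90 above hinge_ref, level with the upper seat's top. Each pin is 8 in diameter, 16 high above its seat, edges bevelled to 6.6 across at the tip. The lower socket cannot pass the upper seat from above: with the door open about 90 degrees and 19 to 55 above home, bring it in level from in front of the cabinet, then lower it onto both pins.
- door: Loose plywood door, 0.25 to 0.4 kg. Origin on its hinge axis at the lower socket's underside; z up; leaf along its -y, outer side (knob) to its -x. Leaf 14 thick centred on x = 0, y -13 to -150, z -30 to +130. Sockets: steel blocks 24 (x) by 26 (y) by 20 high centred on the axis, undersides at z = 0 and 90, each with a 10.5 through hole.
- door_edge (a point): On the door's free upright edge, mid-thickness, y = -150, z = 50 in the door's axes. Hung home, the door's origin is on the pin axis at hinge_ref's height (to about 1 mm) and the door turns freely. Shut, its axes are parallel to the cabinet's; open 90 degrees it is turned -90 degrees about z from that, the edge straight out in front of the cabinet.
- door_knob (a point): Middle of the small knob's outer end (20 across) on the door's outer side: x = -27, y = -132, z = 50 in the door's axes.
- door_top (a point): Middle of the door's top edge (14 thick, free for gripping): y = -81.5, z = 130 in the door's axes.
- rack: Low aluminium stand, fixed, base 110 by 130 by 8, in which the door stands upright on its lower edge between two pairs of cheeks (tops 53 above the table, slot 18 wide along the stand's y). Origin: centre of its underside. The door starts with its origin at y = +81.5, z = 38 in the stand's axes, nearly parallel to it.
- dish_a: Glass dish, 90 across, 15 high, a bystander. Origin at its underside.
- dish_b: Glass dish, 90 across, 15 high, a bystander. Origin at its underside.
- can_a: Black film can, 34 across, 51 high, a bystander. Origin at its underside.
- can_b: Black film can, 34 across, 51 high, a bystander. Origin at its underside.
- can_c: Black film can, 34 across, 51 high, a bystander. Origin at its underside.
- tweezers: Steel tweezers lying flat, 140 long, a bystander. Origin at its underside.
- brush: Brush lying flat, 160 long, a bystander. Origin at its underside.
Not all that is in view belongs to the job. Several things have the shape of the door; the one meant has the colours described above.

How it is judged:
By the outcome, as a careful person would: the job done as asked, in the order asked, and still so for the second after the job is handed in, with the robot touching nothing.
It also fails if it takes over 72 s, if anything falls off the work surface, if the arm or the gripper's body presses on something with over 40 N, if the wrist force passes 120 N, or if a joint passes its speed limit or range.

ROBOT

A 7-joint arm with a two-finger parallel gripper is mounted at the origin on the work surface. World frame = base frame: x ahead of the robot, y to its left, z up, the work surface at z = 0. Lengths are in m, angles in rad, forces in N, time in s.
With the tool pointing down it reaches from about 0.4 to 0.85 m from the base axis. Payload 10.4 kg.
Tool frame: the origin (TCP) lies at the very end of the fingers, on their centre line; the grasp point (between the pads) lies 19 mm behind it; x points along the fingers, z is the direction in which the jaws open and shut, and the axes are right-handed (so a half turn about x gives the same grasp; the last joint's range is limited). The gripper opens to 85 mm and grips with 20 to 120 N. Pads are 22 mm wide; open, the fingers measure 114 mm over their backs; the gripper's body (76 mm by 85 mm) begins 54 mm behind the grasp point. The pads swing forward as they close: fully open they stand 13 mm farther back than shut.
Start: joints at [1.234, 0.332, -0.065, 1.46, 0.022, 1.35, -0.088], TCP at [0.193, -0.594, 0.231] pointing down, gripper open.
Joint ranges: [-2.6, 2.6], [-0.5, 2.12], [-1.47, 1.34], [0.16, 2.42], [-1.27, 4.41], [0.06, 2.06], [-2.6, 2.6]. Speed limits (rad/s): [2.22, 2.22, 2.79, 2.79, 3.14, 3.14, 3.14].

INTERFACE

Orientations are given as a unit quaternion [x, y, z, w].
In Python, from workcell import telemetry, viewer, manip, spot_in, mark_of gives the robot as it stands. The module is installed in compiled form; this text tells all that it offers.
- The arm moves only by the shell command python3 -m crank 'ROWS' [FORCE]. ROWS is JSON, a list of rows, each a list of 3 entries, a list of its own where there are three numbers: the closure, from 0 (fully open) to 1 (shut), then the shift along the world's x, y, z in cm, then the turn, a rotation vector about the world's x, y, z in rad. A call has 1 to 12 rows; each row shifts and turns the commanded pose from where the row before left it; what a row does not reach is not made up. A row lasts 1/12 s, in which the tool goes at most 41.7 mm and 7.16 degrees, less where a joint would pass 70% of its speed; a pose out of reach is approached as far as the arm can. A call with a gripper value outside its range is refused whole. The fingers move at their own pace and stop on an object; FORCE is the grip in N (left out, the last holds). Time passes only in rows, so rows that do not move let the fingers close. It gives the time, the measured TCP pose, the force and the opening at its end, in the units of the state.
- telemetry.get_obs(): the state, without advancing time (a new reading comes with each control period).
- viewer.camera(name): name is "side" or "top"; returns a dict with "frame" (480x640x3 uint8, red, green, blue), "intrinsics" (3x3 intrinsics, pixels), "cam_to_world" (4x4, takes a point from camera to world coordinates). Camera axes: x right, y up, looking along -z (the intrinsics and any distortion apply to the point x, -y, -z); pixel columns grow to the right and rows downward; lengths in m; the calibration is good to about 2 mm. A picture is of the moment at which its call begins. There is no depth.
- manip.hand_in(): hands the job in, once; it reports no verdict.
Trained networks look in a picture, given as the dict that the camera call returned (one of the last four; its "shot" number tells which), for a name from the list of things; names that differ only in an ending like _2 or _b are one class to them, and where a whole thing is asked for, a point or a joint stands for the part that bears it (a point fixed in the world has none). Each returns a list of dicts, best first, with "conf" (0 to 1); they miss things now and then, are a little off and sometimes report something else, mostly with a low value. They report only what shows in the picture. A call takes as long as a camera call. They do not tell look-alikes from the thing itself.
- spot_in(thing, picture): "location" ([x, y, z] in m, in the coordinates of the camera as it stood for that picture, good to about 4 mm: the middle of the surface that is visible of it).
- mark_of(thing, picture): "location" ([x, y, z] in m, in the coordinates of the camera as it stood for that picture, good to about 4 mm: a listed point, or the origin of a listed thing).
The state is a dict: "clock": time; "joint_pos": joint angles; "joint_velocities": joint speeds; "tau": joint torques, N m; "position": TCP position; "ee_rot": TCP orientation; "ft_force": force on the tool from outside, world axes, zero at the start; "torque": the same for the moment, N m; "grip_width": opening from 0.0 (shut) to 1.0 (fully open).
Only numpy, scipy, OpenCV 4.12 (cv2) and the standard library are available. Lean on these libraries where they do the work, as an engineer would, in place of code of your own. Each camera call takes 0.05 s, during which the arm holds its last target. There are 200 camera calls.

## Working session

There is one attempt and no reset: what is moved stays moved. The work goes in short steps, Python scripts to look and compute and a shell command to move; the robot and the scene stay as the last step left them, time stands still between calls to the robot, and variables do not carry over. Pictures are saved under pics/ and viewed, about 8 in all and at most 12, crops included, and the job is handed in when it is done.

```bash
mkdir -p pics; cat > h.py <<'E'
import numpy as np, cv2
from workcell import telemetry, viewer, manip, spot_in, mark_of
from scipy.spatial.transform import Rotation as R
def W(p,c): 
    M=np.array(c["cam_to_world"]); return M[:3,:3]@np.array(p)+M[:3,3]
def pix(p,c):
    M=np.array(c["cam_to_world"]); q=M[:3,:3].T@(np.array(p)-M[:3,3]); K=np.array(c["intrinsics"])
    q=K@np.array([q[0],-q[1],-q[2]]); return (q[:2]/q[2]).round(0)
def save(c,n,crop=None,s=1):
    f=c["frame"]
    if crop: f=f[crop[1]:crop[3],crop[0]:crop[2]]
    cv2.imwrite("pics/"+n,cv2.resize(f[:,:,::-1],None,fx=s,fy=s,interpolation=cv2.INTER_CUBIC))
def look(names,c,fn=mark_of):
    for n in names:
        for d in fn(n,c)[:4]:
            w=W(d["location"],c); print(n,round(d["conf"],2),(w*1000).round(0),pix(w,c))
E
cat > a.py <<'E'
from h import *
print({k:np.round(v,3) for k,v in telemetry.get_obs().items()})
for n in("top","side"):
    c=viewer.camera(n); save(c,n+"0.png"); print(n,[k for k in c],W([0,0,0],c).round(2))
    look(["cabinet","hinge_ref","upper_ref","door","door_edge","door_knob","door_top","rack","dish_a","can_a","tweezers","brush"],c)
E
python3 a.py
```

```text
{'clock': np.float64(0.0), 'joint_pos': array([ 1.234,  0.333, -0.065,  1.461,  0.022,  1.35 , -0.089]), 'joint_velocities': array([ 0.   , -0.   ,  0.001, -0.003,  0.002,  0.001, -0.001]), 'tau': array([ 0.0000e+00, -6.2546e+01,  4.9000e-02, -3.9161e+01,  1.6000e-02,
        1.0000e-02, -0.0000e+00]), 'position': array([ 0.193, -0.594,  0.231]), 'ee_rot': array([ 0.416,  0.572, -0.415,  0.572]), 'ft_force': array([0.26 , 0.786, 0.113]), 'torque': array([ 0.   , -0.002, -0.016]), 'grip_width': np.float64(1.004)}
top ['frame', 'intrinsics', 'cam_to_world', 'shot'] [ 0.48 -0.04  1.31]
hinge_ref 0.58 [497. 160.  51.] [253. 264.]
hinge_ref 0.22 [ 520. -158.  162.] [373. 258.]
upper_ref 0.78 [497. 154. 136.] [250. 264.]
upper_ref 0.57 [ 672. -101.   -1.] [348. 206.]
upper_ref 0.17 [723. 129.  -3.] [269. 187.]
door 0.93 [912. -87.  35.] [346. 119.]
door 0.82 [ 187. -251.   30.] [400. 383.]
door 0.76 [285. 340.  30.] [186. 340.]
door 0.73 [519. -73.  36.] [338. 259.]
door_edge 0.89 [352. 208.  78.] [231. 318.]
door_edge 0.85 [ 512. -229.   87.] [397. 262.]
door_edge 0.65 [ 769. -149.   82.]
[... 1518 characters left out ...]
20. 367.]
door_knob 0.63 [ 487. -202.   90.] [301. 329.]
door_knob 0.61 [321. 212.  82.] [210. 203.]
door_top 0.64 [324. 273. 158.] [207. 163.]
door_top 0.62 [ 517. -158.  169.] [313. 286.]
door_top 0.59 [ 266. -239.  162.] [184. 338.]
door_top 0.58 [ 836. -120.  160.] [462. 256.]
rack 0.96 [ 512. -160.    2.] [311. 336.]
dish_a 0.62 [710.   9.  -1.] [382. 268.]
dish_a 0.59 [ 682. -218.   -1.] [394. 349.]
can_a 0.89 [ 389. -161.    2.] [254. 344.]
can_a 0.88 [671. -96.   2.] [376. 304.]
can_a 0.65 [387. -46.   0.] [248. 302.]
can_a 0.36 [ 679. -214.   -1.] [392. 347.]
tweezers 0.51 [720. 124.  -3.] [375. 234.]
brush 0.81 [ 387. -388.    0.] [263. 445.]
brush 0.59 [673. -95.   0.] [377. 304.]
```

View pics/top0.png

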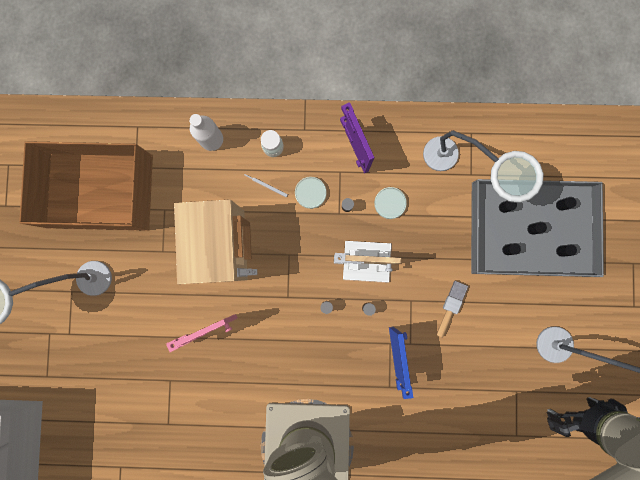

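View pics/side0.png

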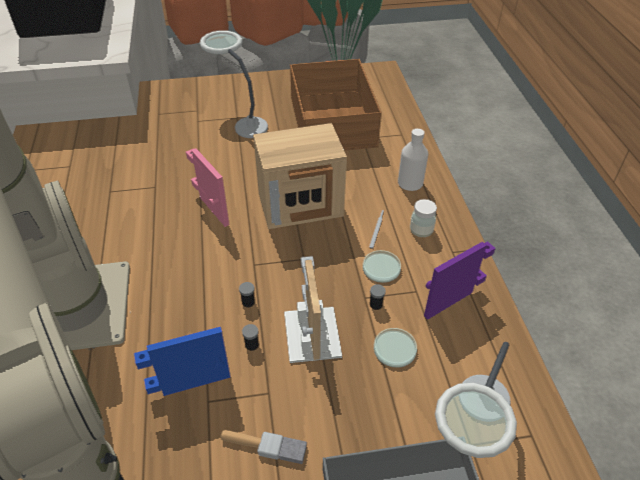

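Candidates for the door: plywood one in the stand (top 365,260), blue (400,360), purple (357,138) and pink (200,335). I choose the plywood one standing in the aluminium stand. The cabinet is at (210,242), with its front toward world -y and the hinge strip at (245,271).

```bash
cat > b.py <<'E'
from h import *
c=viewer.camera("top"); d=viewer.camera("side")
def cr(c,x,y,s,w=100,h=120): return cv2.resize(c["frame"][y:y+h,x:x+w,::-1],(400,480),interpolation=cv2.INTER_CUBIC)
cv2.imwrite("pics/cab.png",np.hstack([cr(c,168,188,4),cr(d,252,120,4)]))
cv2.imwrite("pics/door.png",np.hstack([cr(c,330,210,4),cr(d,265,250,4)]))
look(["hinge_ref","upper_ref","cabinet"],c); look(["hinge_ref","upper_ref","cabinet","door","door_top","door_edge"],d)
E
python3 b.py
```

```text
hinge_ref 0.58 [497. 160.  53.] [252. 265.]
upper_ref 0.68 [499. 156. 137.] [249. 263.]
upper_ref 0.52 [ 686. -219.   -2.] [390. 202.]
cabinet 0.67 [ 520. -154.  161.] [371. 258.]
hinge_ref 0.85 [492. 159.  52.] [283. 218.]
cabinet 0.58 [550. 257.   4.] [301. 204.]
door 0.81 [288. 341.  34.] [199. 185.]
door 0.74 [907. -87.  30.] [477. 280.]
door 0.71 [520. -77.  39.] [309. 295.]
door 0.7 [ 182. -254.   26.] [152. 390.]
door_top 0.93 [322. 273. 158.] [206. 163.]
door_top 0.85 [ 836. -123.  160.] [463. 257.]
door_top 0.57 [ 515. -156.  168.] [311. 285.]
door_top 0.57 [ 264. -240.  158.] [183. 340.]
door_edge 0.86 [ 513. -229.   87.] [316. 340.]
door_edge 0.71 [384. -46.  -1.] [247. 303.]
door_edge 0.7 [ 334. -228.   77.] [226. 354.]
door_edge 0.62 [ 487. -203.   89.] [301. 330.]
```

View pics/cab.png

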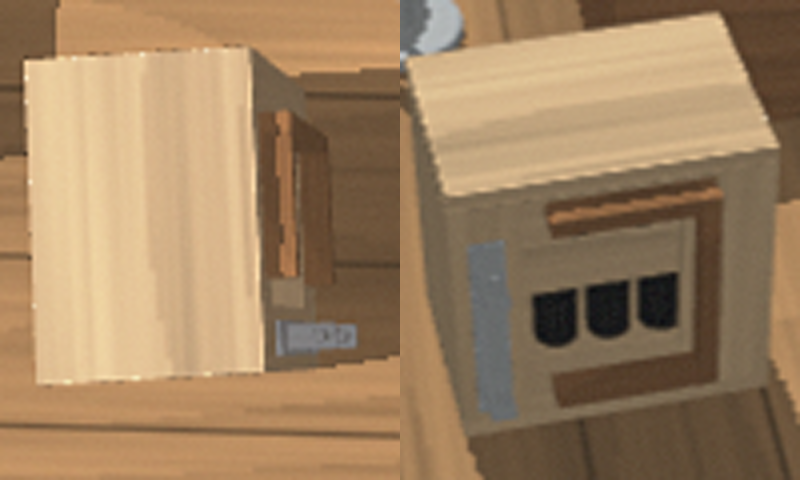

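View pics/door.png

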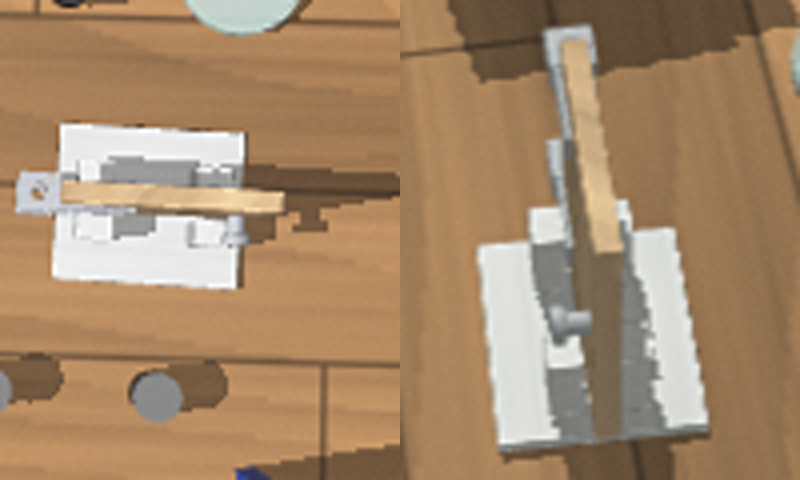

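The stand door is plywood-coloured with steel sockets and a knob on the -x side (top crop: upper socket hole at 40,190), so the choice holds. The top crop of the cabinet shows two pin marks at about (322,337) and (342,337). Next I fit the poses from these corners.

```bash
cat > fit.py <<'E'
from h import *
from scipy.optimize import least_squares
T=viewer.camera("top"); S=viewer.camera("side")
def proj(p,c):
    M=np.array(c["cam_to_world"]); q=(np.array(p)-M[:3,3])@M[:3,:3]; q=q*[1,-1,-1]@np.array(c["intrinsics"]).T; return q[:,:2]/q[:,2:]
def fit(pts,x0,tc=None,sc=None,to=None,so=None):
    pts=np.array(pts)/1000
    def f(v):
        w=R.from_euler('z',v[2]).apply(pts)+[v[0],v[1],0]; r=[]
        if tc is not None: r.append(proj(w,T)-(np.array(tc)/4+to))
        if sc is not None: r.append(proj(w,S)-((np.array(sc)-[400,0])/4+so))
        return np.concatenate(r).ravel()
    s=least_squares(f,x0); return s.x,s.fun.reshape(-1,2)
cab=[(-70,-100,195),(-70,100,195),(70,100,195),(70,-100,195)]
tc=[(250,47),(263,372),(38,384),(24,60)]; sc=[(778,148),(445,195),(410,60),(720,13)]
for a,b in((tc,sc),(tc,None),(None,sc)):
    v,r=fit(cab,[.55,.26,1.57],a,b,[168,188],[252,120]); h=R.from_euler('z',v[2]).apply([-.097,.062,0])[:2]+v[:2]
    yv=R.from_euler('z',v[2]).apply([0,1,0])[:2]; print("cab",v.round(4),"res",abs(r).max().round(2),"href",h.round(4),"cab +y",yv.round(3))
    if b is None or a is not None:
        for z in(.156,.140): print([(s,(proj([[*(h+yv*s/1000),z]],T)[0]-[168,188]).dot(4).round(0).tolist(),(proj([[*(h+yv*s/1000),z-.09]],T)[0]-[168,188]).dot(4).round(0).tolist()) for s in(3,8,13,18,23)])
door=[(-7,-13,168),(7,-13,168),(-7,-150,168),(7,-150,168),(0,0,148)]
dt=[(62,207),(62,182),(285,213),(285,192),(40,190)]; ds=[(562,40),(588,40),(593,250),(622,248)]
v,r=fit(door,[.519,-.075,0],dt,None,[330,210],None); print("door top",v.round(4),r.round(1).tolist())
v,r=fit(door[:4],[.519,-.075,0],None,ds,None,[265,250]); print("door side",v.round(4),r.round(1).tolist())
o=telemetry.get_obs(); M=R.from_quat(o["ee_rot"]).as_matrix(); print(M.round(3))
E
python3 fit.py
```

```text
cab [0.5482 0.258  1.6492] res 1.42 href [0.494  0.1564] cab +y [-0.997 -0.078]
[(3, [318.0, 313.0], [340.0, 315.0]), (8, [318.0, 320.0], [340.0, 322.0]), (13, [318.0, 328.0], [340.0, 330.0]), (18, [319.0, 336.0], [341.0, 337.0]), (23, [319.0, 344.0], [341.0, 344.0])]
[(3, [322.0, 313.0], [343.0, 315.0]), (8, [322.0, 321.0], [344.0, 323.0]), (13, [323.0, 329.0], [344.0, 330.0]), (18, [323.0, 337.0], [344.0, 337.0]), (23, [323.0, 344.0], [344.0, 344.0])]
cab [0.5471 0.2582 1.6526] res 0.59 href [0.4932 0.1565] cab +y [-0.997 -0.082]
[(3, [318.0, 314.0], [339.0, 316.0]), (8, [318.0, 322.0], [340.0, 323.0]), (13, [318.0, 330.0], [340.0, 331.0]), (18, [319.0, 338.0], [341.0, 338.0]), (23, [319.0, 346.0], [341.0, 345.0])]
[(3, [322.0, 314.0], [343.0, 316.0]), (8, [322.0, 322.0], [343.0, 324.0]), (13, [322.0, 330.0], [344.0, 331.0]), (18, [323.0, 338.0], [344.0, 338.0]), (23, [323.0, 346.0], [344.0, 345.0])]
cab [0.5492 0.2575 1.6435] res 0.94 href [0.4944 0.1562] cab +y [-0.997 -0.073]
door top [ 0.517  -0.076  -0.0178] [[0.0, -0.7], [0.2, -0.1], [-0.3, 0.2], [-0.1, -0.2], [0.1, 0.8]]
door side [ 0.5205 -0.0747 -0.0359] [[-0.2, -0.4], [0.1, -1.0], [-0.0, 0.7], [0.1, 0.5]]
[[ 0.     0.951  0.309]
 [-0.     0.309 -0.951]
 [-1.     0.     0.   ]]
```

```bash
python3 -m crank '[[0.3,[2.2,2.9,0.3],[0,0,0.085]],[0.3,[2.2,2.9,0.3],[0,0,0.085]],[0.3,[2.2,2.9,0.3],[0,0,0.085]],[0.3,[2.2,2.9,0.3],[0,0,0.085]],[0.3,[2.2,2.9,0.3],[0,0,0.085]],[0.3,[2.2,2.9,0.3],[0,0,0.085]],[0.3,[2.2,2.9,0],[0,0,0.085]],[0.3,[2.2,2.9,0],[0,0,0.085]],[0.3,[2.2,2.9,0],[0,0,0.085]],[0.3,[2.2,2.9,0],[0,0,0.085]],[0.3,[2.2,2.9,0],[0,0,0.085]],[0.3,[2.2,2.9,0],[0,0,0.085]]]' 40; cat > st.py <<'E'
from h import *
o=telemetry.get_obs(); M=R.from_quat(o["ee_rot"]).as_matrix(); z=M[:,2]
print("t",round(float(o["clock"]),2),"p",o["position"].round(4) if hasattr(o["position"],"round") else o["position"],"jaw deg",np.degrees(np.arctan2(z[1],z[0])).round(1),"down",M[:,0].round(3),"F",np.round(o["ft_force"],1),"tq",np.round(o["torque"],2),"g",np.round(o["grip_width"],3))
E
python3 st.py
```

```text
clock: 2.95
position: [0.4577, -0.245, 0.2496]
ee_rot: [0.082, 0.702, -0.082, 0.703]
ft_force: [1.0, -1.1, 1.3]
grip_width: 0.7
t 2.95 p [ 0.4577 -0.245   0.2496] jaw deg -13.3 down [ 0.    -0.001 -1.   ] F [ 1.  -1.1  1.3] tq [-0.04 -0.06  0.02] g 0.7
```

```bash
python3 -m crank '[[0.3,[2.0,2.9,0],[0,0,0.07]],[0.3,[2.0,2.9,0],[0,0,0.07]],[0.3,[1.9,3.0,-1],[0,0,0.06]],[0.3,[0,0,-2.5],[0,0,0]],[0.3,[0,0,-2.5],[0,0,0]],[0.3,[0,0,-2.5],[0,0,0]],[0.3,[0,0,-2],[0,0,0]],[0.3,[0,0,-1],[0,0,0]],[0.3,[0,0,0],[0,0,0]]]' ; python3 st.py
```

```text
clock: 3.7
position: [0.5147, -0.1583, 0.1324]
ee_rot: [0.014, 0.708, -0.013, 0.706]
ft_force: [-1.0, 0.4, 0.2]
grip_width: 0.702
t 3.7 p [ 0.5147 -0.1583  0.1324] jaw deg -2.1 down [-0.003  0.001 -1.   ] F [-1.   0.4  0.2] tq [ 0.03  0.01 -0.07] g 0.702
```

```bash
python3 -m crank '[[0.7,[0.25,0,0],[0,0,0]],[0.8,[0,0,0],[0,0,0]],[1,[0,0,0],[0,0,0]],[1,[0,0,0],[0,0,0]],[1,[0,0,0],[0,0,0]],[1,[0,0,0],[0,0,0]],[1,[0,0,0],[0,0,0]]]' 50; python3 st.py
```

```text
clock: 4.28
position: [0.5192, -0.1588, 0.1357]
ee_rot: [0.013, 0.706, -0.013, 0.708]
ft_force: [-0.8, -0.3, 6.0]
grip_width: 0.155
t 4.28 p [ 0.5192 -0.1588  0.1357] jaw deg -2.1 down [ 0.002 -0.001 -1.   ] F [-0.8 -0.3  6. ] tq [ 0.05  0.17 -0.  ] g 0.155
```

```bash
python3 -m crank '[[1,[0,0,0.7],[0,0,0]],[1,[0,0,1],[0,0,0]],[1,[0,0,1.5],[0,0,0]],[1,[0,0,1.5],[0,0,0]],[1,[0,0,1.1],[0,0,0]],[1,[0,0,0],[0,0,0]],[1,[0,0,0],[0,0,0]]]' 50; python3 st.py
cat > c.py <<'E'
from h import *
import sys
c=viewer.camera("top"); d=viewer.camera("side")
def cr(c,x,y,w=100,h=120): return cv2.resize(c["frame"][y:y+h,x:x+w,::-1],(400,480),interpolation=cv2.INTER_CUBIC)
a=list(map(int,sys.argv[2:6]))
cv2.imwrite("pics/"+sys.argv[1],np.hstack([cr(c,*a[:2]),cr(d,*a[2:])]))
for k in(c,d): look(["door","door_edge","door_top","door_knob"],k)
E
python3 c.py lift.png 330 210 265 220
```

```text
clock: 4.87
position: [0.5186, -0.1586, 0.1927]
ee_rot: [0.013, 0.707, -0.013, 0.707]
ft_force: [-0.6, -0.4, -4.7]
grip_width: 0.155
t 4.87 p [ 0.5186 -0.1586  0.1927] jaw deg -2.1 down [ 0.001 -0.    -1.   ] F [-0.6 -0.4 -4.7] tq [-0.06  0.    0.02] g 0.155
door 0.73 [287. 342.  30.] [185. 339.]
door 0.69 [913. -88.  36.] [346. 119.]
door 0.54 [520. -75.  92.] [339. 258.]
door_edge 0.73 [ 769. -148.   78.] [368. 167.]
door_edge 0.65 [350. 209.  76.] [231. 319.]
door_top 0.87 [ 835. -122.  158.] [361. 133.]
door_top 0.65 [324. 270. 160.] [199. 332.]
door_top 0.5 [ 519. -158.  217.] [376. 257.]
door_top 0.35 [722. 126.   1.] [270. 187.]
door_knob 0.92 [ 774. -117.   81.] [356. 164.]
door_knob 0.63 [322. 210.  82.] [229. 330.]
door 0.84 [519. -79.  95.] [308. 279.]
door 0.63 [ 180. -253.   27.] [150. 389.]
door 0.59 [908. -88.  29.] [478. 281.]
door_edge 0.84 [ 776. -148.   78.] [432. 295.]
door_edge 0.69 [ 513. -226.  145.] [316. 321.]
door_edge 0.64 [ 333. -229.   76.] [225. 354.]
door_top 0.79 [ 833. -122.  160.] [461. 256.]
door_top 0.75 [ 517. -154.  225.] [312. 265.]
door_top 0.69 [320. 270. 154.] [206. 165.]
door_top 0.58 [ 261. -239.  158.] [182. 340.]
door_knob 0.9 [322. 210.  82.] [211. 203.]
door_knob 0.86 [ 322. -256.   81.] [220. 366.]
door_knob 0.82 [ 484. -205.  146.] [299. 314.]
door_knob 0.55 [ 775. -120.   81.] [428. 284.]
```

```bash
python3 -m crank '[[1,[-0.2,1,0],[0,0,0.01]],[1,[-0.4,2,0],[0,0,0.015]],[1,[-0.4,2.6,0],[0,0,0.015]],[1,[-0.4,2.7,0],[0,0,0.015]],[1,[-0.5,2.7,0],[0,0,0.015]],[1,[-0.5,2.7,0],[0,0,0.015]],[1,[-0.5,2.7,0],[0,0,0.015]],[1,[-0.4,2.4,0],[0,0,0.015]],[1,[-0.3,1.4,0],[0,0,0]],[1,[0,0.8,0],[0,0,0]],[1,[0,0,0],[0,0,0]],[1,[0,0,0],[0,0,0]]]' 50; python3 st.py; python3 c.py near.png 210 188 235 130
```

```text
clock: 6.37
position: [0.4823, 0.0515, 0.1923]
ee_rot: [-0.028, 0.707, 0.028, 0.707]
ft_force: [-0.1, -0.2, -4.6]
grip_width: 0.152
t 6.37 p [0.4823 0.0515 0.1923] jaw deg 4.5 down [ 0. -0. -1.] F [-0.1 -0.2 -4.6] tq [-0.15 -0.04  0.02] g 0.152
door 0.93 [287. 341.  28.] [186. 339.]
door 0.9 [ 184. -251.   31.] [400. 384.]
door 0.73 [912. -88.  32.] [346. 120.]
door_edge 0.91 [ 334. -229.   77.] [395. 330.]
door_edge 0.7 [485. -17. 147.] [316. 270.]
door_edge 0.62 [349. 209.  79.] [231. 319.]
door_edge 0.61 [ 769. -147.   79.] [368. 166.]
door_top 0.86 [321. 265. 161.] [201. 333.]
door_top 0.64 [ 267. -240.  161.] [405. 362.]
door_top 0.6 [ 834. -122.  159.] [361. 134.]
door_knob 0.96 [ 320. -250.   83.] [404. 336.]
door_knob 0.8 [321. 212.  77.] [229. 330.]
door_knob 0.46 [457.  -1. 146.] [310. 281.]
door 0.84 [285. 340.  30.] [198. 186.]
door 0.8 [910. -87.  29.] [478. 280.]
door 0.72 [473. 130.  98.] [276. 214.]
door_edge 0.95 [355. 203.  82.] [225. 204.]
door_edge 0.88 [ 773. -147.   78.] [431. 295.]
door_edge 0.81 [484. -17. 143.] [287. 245.]
door_edge 0.66 [ 334. -229.   76.] [226. 355.]
door_top 0.9 [480.  54. 226.] [280. 194.]
door_top 0.71 [ 836. -122.  160.] [462. 256.]
door_top 0.66 [325. 271. 155.] [207. 164.]
door_knob 0.81 [ 774. -116.   81.] [427. 282.]
door_knob 0.79 [ 324. -256.   80.] [221. 366.]
door_knob 0.79 [321. 211.  82.] [210. 203.]
door_knob 0.69 [459.   2. 147.] [275. 238.]
```

View pics/near.png

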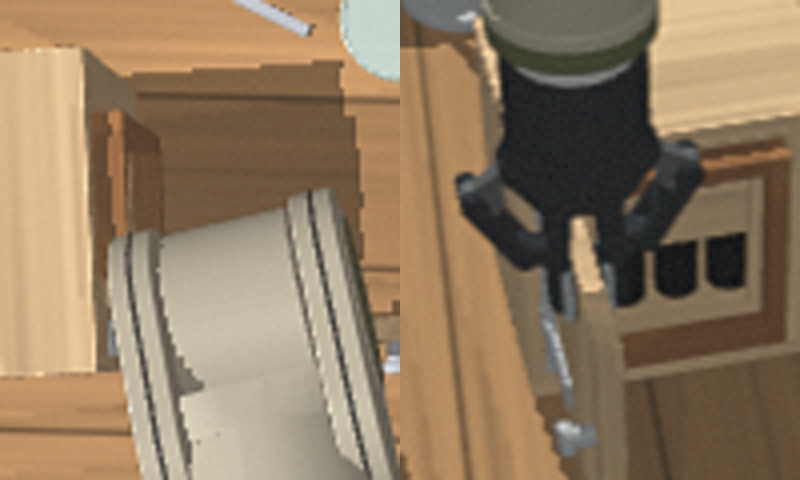

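The top view of the pins is blocked by the arm; the side view shows the door gripped upright in front of the cabinet. So I go in by dead reckoning and feel for the pins.

```bash
python3 -m crank '[[1,[0,0.7,0],[0,0,0]],[1,[0,0.7,0],[0,0,0]],[1,[0,0.5,0],[0,0,0]],[1,[0,0.2,0],[0,0,0]],[1,[0,0,-0.6],[0,0,0]],[1,[0,0,-0.8],[0,0,0]],[1,[0,0,-0.6],[0,0,0]],[1,[0,0,-0.2],[0,0,0]],[1,[0,0,0],[0,0,0]],[1,[0,0,0],[0,0,0]]]'; python3 st.py
```

```text
clock: 7.7
position: [0.4824, 0.0724, 0.1702]
ee_rot: [-0.027, 0.707, 0.028, 0.706]
ft_force: [0.1, 0.6, -3.7]
grip_width: 0.158
t 7.7 p [0.4824 0.0724 0.1702] jaw deg 4.5 down [-0.  0. -1.] F [ 0.1  0.6 -3.7] tq [-0.04 -0.04  0.01] g 0.158
```

```bash
python3 -m crank '[[1,[0,0,-0.15],[0,0,0]],[1,[0,0,-0.15],[0,0,0]],[1,[0,0,-0.15],[0,0,0]],[1,[0,0,0],[0,0,0]],[1,[0,0,0],[0,0,0]]]'; python3 st.py
```

```text
clock: 8.12
position: [0.4824, 0.0725, 0.1658]
ee_rot: [-0.028, 0.707, 0.028, 0.707]
ft_force: [0.2, -0.3, -3.6]
grip_width: 0.154
t 8.12 p [0.4824 0.0725 0.1658] jaw deg 4.5 down [-0.  0. -1.] F [ 0.2 -0.3 -3.6] tq [-0.04 -0.   -0.  ] g 0.154
```

```bash
python3 -m crank '[[1,[0,0,-0.1],[0,0,0]],[1,[0,0,-0.1],[0,0,0]],[1,[0,0,0],[0,0,0]],[1,[0,0,0],[0,0,0]]]'; python3 st.py
```

```text
clock: 8.45
position: [0.4824, 0.0725, 0.1638]
ee_rot: [-0.028, 0.707, 0.028, 0.707]
ft_force: [0.2, -0.4, -2.9]
grip_width: 0.157
t 8.45 p [0.4824 0.0725 0.1638] jaw deg 4.5 down [ 0.  0. -1.] F [ 0.2 -0.4 -2.9] tq [-0.08 -0.01  0.01] g 0.157
```

```bash
python3 -m crank '[[1,[0,0,-0.1],[0,0,0]],[1,[0,0,0],[0,0,0]],[1,[0,0,0],[0,0,0]]]'; python3 st.py
```

```text
clock: 8.7
position: [0.4825, 0.0725, 0.1629]
ee_rot: [-0.028, 0.706, 0.028, 0.707]
ft_force: [-0.2, -0.1, -2.1]
grip_width: 0.159
t 8.7 p [0.4825 0.0725 0.1629] jaw deg 4.5 down [ 0.  0. -1.] F [-0.2 -0.1 -2.1] tq [-0.04  0.05  0.04] g 0.159
```

```bash
python3 -m crank '[[1,[0,0,-0.1],[0,0,0]],[1,[0,0,0],[0,0,0]],[1,[0,0,0],[0,0,0]]]'; python3 st.py
```

```text
clock: 8.95
position: [0.4826, 0.0725, 0.1621]
ee_rot: [-0.028, 0.706, 0.028, 0.707]
ft_force: [-0.7, -0.8, -0.3]
grip_width: 0.153
t 8.95 p [0.4826 0.0725 0.1621] jaw deg 4.5 down [ 0. -0. -1.] F [-0.7 -0.8 -0.3] tq [-0.09  0.16  0.06] g 0.153
```

```bash
python3 -m crank '[[1,[0,0,-0.1],[0,0,0]],[1,[0,0,0],[0,0,0]],[1,[0,0,0],[0,0,0]]]'; python3 st.py
```

```text
clock: 9.2
position: [0.4827, 0.0724, 0.1611]
ee_rot: [-0.028, 0.706, 0.027, 0.707]
ft_force: [0.2, -1.1, 3.0]
grip_width: 0.154
t 9.2 p [0.4827 0.0724 0.1611] jaw deg 4.5 down [ 0.001 -0.    -1.   ] F [ 0.2 -1.1  3. ] tq [-0.16  0.19  0.09] g 0.154
```

```bash
python3 c.py contact.png 210 188 235 140 | grep -E "4[5-9].\. +[-0-9]|door_edge|knob"
```

```text
door_edge 0.97 [351. 209.  79.] [231. 319.]
door_edge 0.93 [ 336. -233.   75.] [397. 329.]
door_edge 0.72 [ 766. -149.   79.] [368. 168.]
door_edge 0.47 [487.   7. 115.] [307. 269.]
door_knob 0.96 [319. 213.  77.] [229. 331.]
door_knob 0.62 [ 773. -115.   81.] [356. 165.]
door_knob 0.57 [456.  24. 115.] [301. 281.]
door 0.81 [473. 150.  67.] [275. 218.]
door 0.76 [907. -88.  29.] [477. 281.]
door_edge 0.89 [ 773. -148.   80.] [431. 294.]
door_edge 0.85 [486.   4. 112.] [287. 248.]
door_edge 0.74 [356. 208.  84.] [225. 202.]
door_edge 0.63 [ 333. -230.   80.] [225. 354.]
door_top 0.97 [481.  73. 194.] [280. 200.]
door_top 0.89 [ 836. -120.  160.] [462. 256.]
door_knob 0.82 [322. 211.  81.] [211. 203.]
door_knob 0.76 [457.  24. 115.] [273. 242.]
door_knob 0.64 [ 322. -257.   81.] [220. 366.]
door_knob 0.64 [ 775. -117.   79.] [428. 283.]
```

View pics/contact.png

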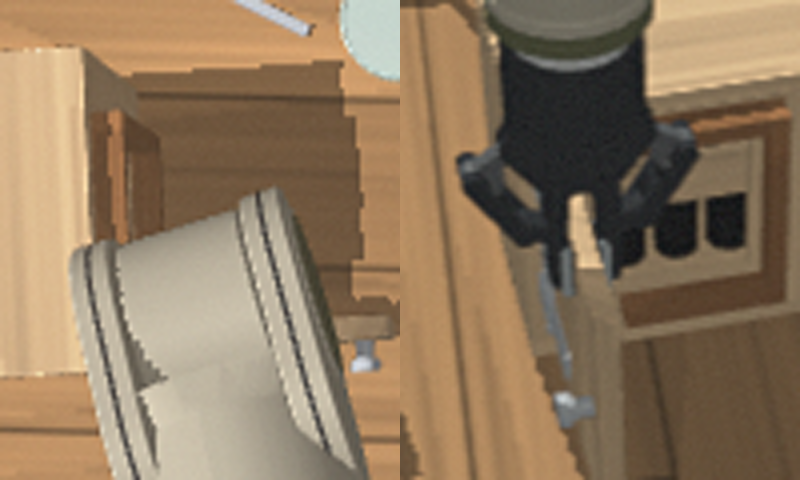

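```bash
cat > strip.py <<'E'
exec(open("fit.py").read().split("door=[")[0].replace("print","(lambda *a:0)"))
for a,b,nm in((tc,sc,"both"),(None,sc,"side")):
    v,r=fit(cab,[.55,.26,1.57],a,b,[168,188],[252,120])
    for s in(8,13,18,23):
        w=np.array([[-74,62+s,z] for z in(165,140,100,50,30)])/1000
        w=R.from_euler('z',v[2]).apply(w)+[v[0],v[1],0]; print(nm,s,((proj(w,S)-[252,120])*4+[400,0]).round(0).tolist())
M=np.array(T["cam_to_world"]);K=np.array(T["intrinsics"])
for (u,w,z) in((322,337,.156),(342,337,.066)):
    p=np.array([168+u/4,188+w/4,1]); d=M[:3,:3]@(np.linalg.inv(K)@p*[1,-1,-1]); print("pin top",(M[:3,3]+d*(z-M[2,3])/d[2]).round(4))
E
python3 strip.py
```

```text
both 8 [[499.0, 234.0], [501.0, 267.0], [504.0, 317.0], [507.0, 377.0], [509.0, 400.0]]
both 13 [[490.0, 235.0], [492.0, 268.0], [496.0, 318.0], [499.0, 378.0], [501.0, 401.0]]
both 18 [[482.0, 237.0], [484.0, 269.0], [487.0, 319.0], [491.0, 379.0], [493.0, 402.0]]
both 23 [[474.0, 238.0], [476.0, 270.0], [479.0, 321.0], [483.0, 380.0], [485.0, 404.0]]
side 8 [[500.0, 234.0], [502.0, 267.0], [505.0, 317.0], [508.0, 377.0], [510.0, 400.0]]
side 13 [[491.0, 236.0], [493.0, 268.0], [496.0, 318.0], [500.0, 378.0], [502.0, 401.0]]
side 18 [[483.0, 237.0], [485.0, 269.0], [488.0, 319.0], [492.0, 379.0], [494.0, 402.0]]
side 23 [[475.0, 238.0], [477.0, 270.0], [480.0, 321.0], [484.0, 380.0], [486.0, 404.0]]
pin top [0.4757 0.1529 0.156 ]
pin top [0.4761 0.154  0.066 ]
```

```bash
python3 -m crank '[[1,[0,0,0.05],[0,0,0]],[1,[0.1,0,0],[0,0,0]],[1,[0,0,0],[0,0,0]],[1,[0,0,0],[0,0,0]]]'; python3 st.py
```

```text
clock: 10.13
position: [0.483, 0.0725, 0.1611]
ee_rot: [-0.028, 0.707, 0.028, 0.706]
ft_force: [-1.0, -3.3, 2.9]
grip_width: 0.153
t 10.13 p [0.483  0.0725 0.1611] jaw deg 4.5 down [-0.001 -0.    -1.   ] F [-1.  -3.3  2.9] tq [-0.31  0.52  0.16] g 0.153
```

```bash
python3 -m crank '[[1,[0.1,0,0],[0,0,0]],[1,[0,0,0],[0,0,0]],[1,[0,0,0],[0,0,0]]]'; python3 st.py
```

```text
clock: 10.38
position: [0.484, 0.0726, 0.161]
ee_rot: [-0.028, 0.707, 0.028, 0.706]
ft_force: [-4.7, -2.4, 4.0]
grip_width: 0.157
t 10.38 p [0.484  0.0726 0.161 ] jaw deg 4.5 down [-0.001 -0.    -1.   ] F [-4.7 -2.4  4. ] tq [-0.21  1.12  0.32] g 0.157
```

```bash
python3 -m crank '[[1,[0,-0.1,0],[0,0,0]],[1,[0,0,0],[0,0,0]],[1,[0,0,0],[0,0,0]]]'; python3 st.py
```

```text
clock: 10.63
position: [0.4842, 0.072, 0.1612]
ee_rot: [-0.027, 0.707, 0.028, 0.706]
ft_force: [-3.2, 0.7, 1.7]
grip_width: 0.156
t 10.63 p [0.4842 0.072  0.1612] jaw deg 4.5 down [-0.     0.001 -1.   ] F [-3.2  0.7  1.7] tq [0.66 1.04 0.28] g 0.156
```

```bash
python3 -m crank '[[1,[-0.15,0,0],[0,0,0]],[1,[0,0,0],[0,0,0]],[1,[0,0,0],[0,0,0]]]'; python3 st.py
```

```text
clock: 10.88
position: [0.4834, 0.0719, 0.1616]
ee_rot: [-0.027, 0.706, 0.028, 0.707]
ft_force: [0.2, 2.0, 0.4]
grip_width: 0.158
t 10.88 p [0.4834 0.0719 0.1616] jaw deg 4.5 down [ 0.001  0.001 -1.   ] F [0.2 2.  0.4] tq [0.98 0.07 0.03] g 0.158
```

```bash
python3 -m crank '[[1,[-0.1,0,0],[0,0,0]],[1,[0,0,0],[0,0,0]],[1,[0,0,0],[0,0,0]]]'; python3 st.py
```

```text
clock: 11.13
position: [0.4824, 0.0716, 0.1616]
ee_rot: [-0.027, 0.706, 0.028, 0.707]
ft_force: [1.7, 1.4, -0.3]
grip_width: 0.152
t 11.13 p [0.4824 0.0716 0.1616] jaw deg 4.5 down [ 0.001  0.    -1.   ] F [ 1.7  1.4 -0.3] tq [ 0.91 -0.5  -0.17] g 0.152
```

```bash
python3 -m crank '[[1,[0.05,0,0],[0,0,0]],[1,[0,0,-0.1],[0,0,0]],[1,[0,0,0],[0,0,0]],[1,[0,0,0],[0,0,0]]]'; python3 st.py
```

```text
clock: 11.47
position: [0.4827, 0.0715, 0.1605]
ee_rot: [-0.027, 0.706, 0.028, 0.707]
ft_force: [1.6, 1.5, 3.8]
grip_width: 0.157
t 11.47 p [0.4827 0.0715 0.1605] jaw deg 4.5 down [ 0.001  0.    -1.   ] F [1.6 1.5 3.8] tq [ 0.83 -0.2  -0.05] g 0.157
```

```bash
python3 -m crank '[[1,[0,-0.1,0],[0,0,0]],[1,[0,0,0],[0,0,0]],[1,[0,0,0],[0,0,0]]]'; python3 st.py
```

```text
clock: 11.72
position: [0.4824, 0.0705, 0.1603]
ee_rot: [-0.028, 0.707, 0.028, 0.707]
ft_force: [0.6, 2.0, 1.8]
grip_width: 0.158
t 11.72 p [0.4824 0.0705 0.1603] jaw deg 4.5 down [ 0.  0. -1.] F [0.6 2.  1.8] tq [ 0.91 -0.28  0.01] g 0.158
```

```bash
python3 -m crank '[[1,[0,-0.1,0],[0,0,0]],[1,[0,0,0],[0,0,0]],[1,[0,0,0],[0,0,0]]]'; python3 st.py
```

```text
clock: 11.97
position: [0.4823, 0.0697, 0.1603]
ee_rot: [-0.028, 0.707, 0.028, 0.707]
ft_force: [0.3, 3.1, 1.6]
grip_width: 0.157
t 11.97 p [0.4823 0.0697 0.1603] jaw deg 4.5 down [-0.  0. -1.] F [0.3 3.1 1.6] tq [ 1.21 -0.17 -0.03] g 0.157
```

```bash
python3 -m crank '[[1,[0,-0.1,0],[0,0,0]],[1,[0,0,0],[0,0,0]],[1,[0,0,0],[0,0,0]]]'; python3 st.py
```

```text
clock: 12.22
position: [0.4822, 0.0684, 0.1602]
ee_rot: [-0.028, 0.707, 0.027, 0.706]
ft_force: [0.3, 2.0, 0.6]
grip_width: 0.158
t 12.22 p [0.4822 0.0684 0.1602] jaw deg 4.5 down [-0. -0. -1.] F [0.3 2.  0.6] tq [1.09 0.02 0.05] g 0.158
```

```bash
python3 -m crank '[[1,[0,0,0.2],[0,0,0]],[1,[0,0.1,0.2],[0,0,0]],[1,[0,0,0],[0,0,0]],[1,[0,0,0],[0,0,0]]]'; python3 st.py; cat > d.py <<'E'
from h import *
import sys
d=viewer.camera("side"); x,y,w,h,s=map(int,sys.argv[2:7]); save(d,sys.argv[1],(x,y,x+w,y+h),s)
look(["door","door_edge","door_knob","door_top"],d)
E
python3 d.py tilt.png 255 175 60 85 7 | grep -E " \[ ?4[5-9]"
```

```text
clock: 12.55
position: [0.4821, 0.069, 0.1641]
ee_rot: [-0.028, 0.707, 0.027, 0.706]
ft_force: [0.5, -0.2, -3.5]
grip_width: 0.156
t 12.55 p [0.4821 0.069  0.1641] jaw deg 4.5 down [-0.001 -0.001 -1.   ] F [ 0.5 -0.2 -3.5] tq [-0.01 -0.02  0.01] g 0.156
door 0.84 [474. 152.  67.] [276. 217.]
door 0.57 [905. -88.  29.] [476. 281.]
door_edge 0.95 [486.  -1. 115.] [288. 248.]
door_knob 0.71 [454.  20. 117.] [272. 243.]
door_top 0.9 [ 833. -122.  161.] [461. 256.]
door_top 0.66 [478.  72. 199.] [279. 198.]
```

View pics/tilt.png

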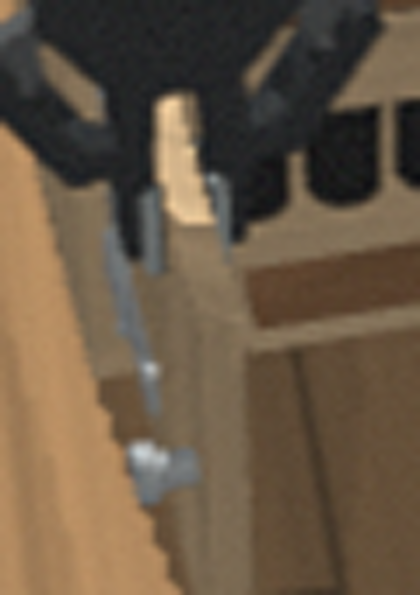

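```bash
cat > pr.py <<'E'
from h import *
d=viewer.camera("side"); g=np.array([.4821,.069,.1641])
for p in(-2,0,2):
    Rm=R.from_euler('z',.0785)*R.from_euler('x',np.radians(p))
    # grip point in door axes: (0,-.083,.0977)
    for n,q in dict(TR=(7,-150,130),TL=(-7,-150,130),knob=(-27,-132,50),sockU=(-12,-13,110),sockUl=(-12,-13,90),sockL=(-12,-13,20),sockLl=(-12,-13,0),bR=(7,-150,-30)).items():
        w=Rm.apply(np.array(q)/1000-[0,-.083,.0977])+g
        M=np.array(d["cam_to_world"]); c=M[:3,:3].T@(w-M[:3,3]); k=np.array(d["intrinsics"])@(c*[1,-1,-1]); print(p,n,((k[:2]/k[2]-[255,175])*7).round(0),end=' ')
    print()
E
python3 pr.py
```

```text
-2 TR [245. 308.] -2 TL [199. 315.] -2 knob [137. 476.] -2 sockU [105.  89.] -2 sockUl [108. 137.] -2 sockL [121. 295.] -2 sockLl [124. 338.] -2 bR [263. 671.] 
0 TR [246. 316.] 0 TL [200. 324.] 0 knob [137. 476.] 0 sockU [105.  84.] 0 sockUl [108. 130.] 0 sockL [119. 284.] 0 sockLl [122. 326.] 0 bR [260. 666.] 
2 TR [247. 324.] 2 TL [201. 332.] 2 knob [136. 476.] 2 sockU [105.  80.] 2 sockUl [107. 124.] 2 sockL [117. 274.] 2 sockLl [120. 315.] 2 bR [258. 660.]
```

```bash
cat >> pr.py <<'E'
print()
def P(w):
    c=M[:3,:3].T@(np.array(w)-M[:3,3]); k=np.array(d["intrinsics"])@(c*[1,-1,-1]); return ((k[:2]/k[2]-[255,175])*7).round(0)
for x in(.474,.476,.478,.480):
    for n,w in dict(tip=(x,.154,.066),base=(x,.154,.05),seatfrontL=(x-.008,.146,.05),seatfrontLb=(x-.008,.146,.044),seatfrontR=(x+.008,.146,.05),stripL_bot=(x-.008,.177,.03),stripL_top=(x-.008,.177,.165)).items(): print(x,n,P(w),end=' ')
    print()
E
python3 pr.py | tail -4
```

```text
0.474 tip [144. 292.] 0.474 base [146. 325.] 0.474 seatfrontL [126. 343.] 0.474 seatfrontLb [126. 356.] 0.474 seatfrontR [171. 338.] 0.474 stripL_bot [119. 323.] 0.474 stripL_top [98. 34.] 
0.476 tip [149. 292.] 0.476 base [152. 325.] 0.476 seatfrontL [131. 343.] 0.476 seatfrontLb [132. 355.] 0.476 seatfrontR [177. 338.] 0.476 stripL_bot [125. 323.] 0.476 stripL_top [104.  33.] 
0.478 tip [155. 291.] 0.478 base [157. 324.] 0.478 seatfrontL [137. 342.] 0.478 seatfrontLb [138. 354.] 0.478 seatfrontR [183. 337.] 0.478 stripL_bot [130. 322.] 0.478 stripL_top [110.  32.] 
0.48 tip [161. 290.] 0.48 base [163. 323.] 0.48 seatfrontL [143. 342.] 0.48 seatfrontLb [144. 354.] 0.48 seatfrontR [188. 337.] 0.48 stripL_bot [136. 321.] 0.48 stripL_top [116.  32.]
```

```bash
cat > z.py <<'E'
from h import *
d=viewer.camera("side"); f=np.mean([viewer.camera("side")["frame"].astype(float) for _ in range(6)],0)
f=f[198:244,262:292,::-1]; f=np.clip((f-20)*1.6,0,255).astype(np.uint8)
g=cv2.resize(f,None,fx=13,fy=13,interpolation=cv2.INTER_NEAREST)
cv2.imwrite("pics/z.png",g)
E
python3 z.py
```

```text
(no output)
```

View pics/z.png

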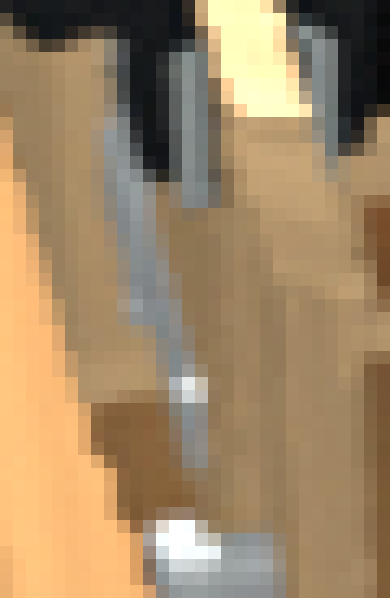

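The view shows the leaf's free end, knob and a strap end (bright at about 276,228), but the pins are hidden behind the sockets. I search by light touch: first +y, then ±x.

```bash
python3 -m crank '[[1,[0,0.3,0],[0,0,0]],[1,[0.05,0.25,0],[0,0,0]],[1,[0,0,-0.1],[0,0,0]],[1,[0,0,-0.1],[0,0,0]],[1,[0,0,-0.1],[0,0,0]],[1,[0,0,0],[0,0,0]],[1,[0,0,0],[0,0,0]]]'; python3 st.py
```

```text
clock: 13.83
position: [0.483, 0.0751, 0.1615]
ee_rot: [-0.028, 0.706, 0.028, 0.707]
ft_force: [0.2, 0.0, -1.5]
grip_width: 0.155
t 13.83 p [0.483  0.0751 0.1615] jaw deg 4.5 down [ 0.  0. -1.] F [ 0.2  0.  -1.5] tq [0.04 0.11 0.01] g 0.155
```

```bash
python3 -m crank '[[1,[0,0,0.1],[0,0,0]],[1,[0.1,0,0],[0,0,0]],[1,[0.1,0,0],[0,0,0]],[1,[0,0,-0.1],[0,0,0]],[1,[0,0,0],[0,0,0]],[1,[0,0,0],[0,0,0]]]'; python3 st.py
```

```text
clock: 14.33
position: [0.4851, 0.0749, 0.1615]
ee_rot: [-0.028, 0.706, 0.028, 0.707]
ft_force: [-0.4, -0.6, -1.7]
grip_width: 0.154
t 14.33 p [0.4851 0.0749 0.1615] jaw deg 4.5 down [ 0. -0. -1.] F [-0.4 -0.6 -1.7] tq [-0.09  0.    0.06] g 0.154
```

```bash
python3 -m crank '[[1,[0,0,0.1],[0,0,0]],[1,[0.1,-0.1,0],[0,0,0]],[1,[0.1,-0.1,0],[0,0,0]],[1,[0,0,-0.1],[0,0,0]],[1,[0,0,0],[0,0,0]],[1,[0,0,0],[0,0,0]]]'; python3 st.py
```

```text
clock: 14.83
position: [0.487, 0.0729, 0.1614]
ee_rot: [-0.028, 0.707, 0.028, 0.707]
ft_force: [-0.1, -0.7, -2.0]
grip_width: 0.154
t 14.83 p [0.487  0.0729 0.1614] jaw deg 4.5 down [ 0. -0. -1.] F [-0.1 -0.7 -2. ] tq [-0.15  0.04  0.03] g 0.154
```

```bash
python3 -m crank '[[1,[0,0,0.1],[0,0,0]],[1,[0,-0.1,0],[0,0,0]],[1,[0,-0.1,0],[0,0,0]],[1,[0,0,-0.15],[0,0,0]],[1,[0,0,0],[0,0,0]],[1,[0,0,0],[0,0,0]]]'; python3 st.py
```

```text
clock: 15.33
position: [0.4868, 0.071, 0.1606]
ee_rot: [-0.028, 0.707, 0.028, 0.706]
ft_force: [0.2, -0.7, -4.2]
grip_width: 0.156
t 15.33 p [0.4868 0.071  0.1606] jaw deg 4.5 down [-0.  0. -1.] F [ 0.2 -0.7 -4.2] tq [-0.03 -0.05  0.  ] g 0.156
```

```bash
python3 -m crank '[[1,[0,0,0.1],[0,0,0]],[1,[-0.1,0,0],[0,0,0]],[1,[-0.1,0,0],[0,0,0]],[1,[0,0,-0.1],[0,0,0]],[1,[0,0,0],[0,0,0]],[1,[0,0,0],[0,0,0]]]'; python3 st.py
```

```text
clock: 15.83
position: [0.4849, 0.071, 0.1608]
ee_rot: [-0.028, 0.707, 0.028, 0.707]
ft_force: [0.8, 1.0, -3.8]
grip_width: 0.153
t 15.83 p [0.4849 0.071  0.1608] jaw deg 4.5 down [-0. -0. -1.] F [ 0.8  1.  -3.8] tq [-0.06  0.01  0.  ] g 0.153
```

```bash
python3 -m crank '[[1,[0,0,0.1],[0,0,0]],[1,[0,-0.1,0],[0,0,0]],[1,[0,-0.1,0],[0,0,0]],[1,[0,0,-0.1],[0,0,0]],[1,[0,0,0],[0,0,0]],[1,[0,0,0],[0,0,0]]]'; python3 st.py
```

```text
clock: 16.33
position: [0.4851, 0.0689, 0.161]
ee_rot: [-0.028, 0.706, 0.027, 0.707]
ft_force: [-1.0, -0.6, -1.1]
grip_width: 0.157
t 16.33 p [0.4851 0.0689 0.161 ] jaw deg 4.5 down [ 0. -0. -1.] F [-1.  -0.6 -1.1] tq [0.04 0.09 0.03] g 0.157
```

```bash
python3 -m crank '[[1,[0,0,0.1],[0,0,0]],[1,[-0.25,0.1,0],[0,0,0]],[1,[-0.25,0.1,0],[0,0,0]],[1,[0,0,-0.1],[0,0,0]],[1,[0,0,0],[0,0,0]],[1,[0,0,0],[0,0,0]]]'; python3 st.py
```

```text
clock: 16.83
position: [0.4798, 0.0712, 0.1609]
ee_rot: [-0.028, 0.707, 0.028, 0.707]
ft_force: [-1.8, -0.5, 0.2]
grip_width: 0.155
t 16.83 p [0.4798 0.0712 0.1609] jaw deg 4.5 down [-0.  0. -1.] F [-1.8 -0.5  0.2] tq [0.16 0.32 0.13] g 0.155
```

```bash
python3 -m crank '[[1,[0,0,0.1],[0,0,0]],[1,[0,0.1,0],[0,0,0]],[1,[0,0.1,0],[0,0,0]],[1,[0,0,-0.1],[0,0,0]],[1,[0,0,0],[0,0,0]],[1,[0,0,0],[0,0,0]]]'; python3 st.py
```

```text
clock: 17.33
position: [0.4801, 0.0729, 0.161]
ee_rot: [-0.028, 0.706, 0.028, 0.707]
ft_force: [-0.5, -1.9, 1.3]
grip_width: 0.157
t 17.33 p [0.4801 0.0729 0.161 ] jaw deg 4.5 down [ 0. -0. -1.] F [-0.5 -1.9  1.3] tq [-0.22  0.04  0.03] g 0.157
```

Free at (0.4868,0.071) and (0.4849,0.071): the pin is there. Go to (0.486,0.071) and lower.

```bash
python3 -m crank '[[1,[0,0,0.2],[0,0,0]],[1,[0.3,-0.1,0],[0,0,0]],[1,[0.3,-0.1,0],[0,0,0]],[1,[0,0,-0.2],[0,0,0]],[1,[0,0,-0.1],[0,0,0]],[1,[0,0,0],[0,0,0]],[1,[0,0,0],[0,0,0]]]'; python3 st.py
```

```text
clock: 17.92
position: [0.4857, 0.0711, 0.1596]
ee_rot: [-0.028, 0.707, 0.028, 0.706]
ft_force: [-0.0, -0.2, -2.8]
grip_width: 0.156
t 17.92 p [0.4857 0.0711 0.1596] jaw deg 4.5 down [-0.001  0.    -1.   ] F [-0.  -0.2 -2.8] tq [-0.06 -0.03 -0.01] g 0.156
```

```bash
python3 -m crank '[[1,[0,0,-0.1],[0,0,0]],[1,[0,0,-0.1],[0,0,0]],[1,[0,0,0],[0,0,0]],[1,[0,0,0],[0,0,0]]]'; python3 st.py
```

```text
clock: 18.25
position: [0.4859, 0.071, 0.1578]
ee_rot: [-0.028, 0.707, 0.028, 0.707]
ft_force: [0.1, -1.4, -3.0]
grip_width: 0.155
t 18.25 p [0.4859 0.071  0.1578] jaw deg 4.5 down [-0. -0. -1.] F [ 0.1 -1.4 -3. ] tq [-0.    0.02 -0.  ] g 0.155
```

```bash
python3 -m crank '[[1,[0,0,-0.1],[0,0,0]],[1,[0,0,-0.1],[0,0,0]],[1,[0,0,-0.1],[0,0,0]],[1,[0,0,0],[0,0,0]],[1,[0,0,0],[0,0,0]]]'; python3 st.py
```

```text
clock: 18.67
position: [0.4859, 0.071, 0.1547]
ee_rot: [-0.028, 0.707, 0.028, 0.707]
ft_force: [0.0, -0.0, -4.3]
grip_width: 0.158
t 18.67 p [0.4859 0.071  0.1547] jaw deg 4.5 down [-0.  0. -1.] F [ 0.  -0.  -4.3] tq [-0.    0.07 -0.05] g 0.158
```

```bash
python3 -m crank '[[1,[0,0,-0.1],[0,0,0]],[1,[0,0,-0.1],[0,0,0]],[1,[0,0,-0.1],[0,0,0]],[1,[0,0,0],[0,0,0]],[1,[0,0,0],[0,0,0]]]'; python3 st.py
```

```text
clock: 19.08
position: [0.4859, 0.071, 0.1517]
ee_rot: [-0.028, 0.707, 0.028, 0.707]
ft_force: [0.9, 0.7, -4.2]
grip_width: 0.157
t 19.08 p [0.4859 0.071  0.1517] jaw deg 4.5 down [-0.  0. -1.] F [ 0.9  0.7 -4.2] tq [-0.03  0.02  0.02] g 0.157
```

```bash
python3 -m crank '[[1,[0,0,-0.1],[0,0,0]],[1,[0,0,-0.1],[0,0,0]],[1,[0,0,-0.1],[0,0,0]],[1,[0,0,0],[0,0,0]],[1,[0,0,0],[0,0,0]]]'; python3 st.py
```

```text
clock: 19.5
position: [0.4859, 0.071, 0.1488]
ee_rot: [-0.028, 0.707, 0.028, 0.707]
ft_force: [-0.9, 0.1, -3.7]
grip_width: 0.156
t 19.5 p [0.4859 0.071  0.1488] jaw deg 4.5 down [-0.  0. -1.] F [-0.9  0.1 -3.7] tq [-0.03 -0.03 -0.04] g 0.156
```

```bash
python3 -m crank '[[1,[0,0,-0.1],[0,0,0]],[1,[0,0,0],[0,0,0]],[1,[0,0,0],[0,0,0]]]'; python3 st.py
```

```text
clock: 19.75
position: [0.4859, 0.071, 0.1478]
ee_rot: [-0.028, 0.707, 0.028, 0.707]
ft_force: [0.4, -0.3, -3.3]
grip_width: 0.156
t 19.75 p [0.4859 0.071  0.1478] jaw deg 4.5 down [-0.  0. -1.] F [ 0.4 -0.3 -3.3] tq [ 0.    0.01 -0.04] g 0.156
```

```bash
python3 -m crank '[[1,[0,0,-0.1],[0,0,0]],[1,[0,0,0],[0,0,0]],[1,[0,0,0],[0,0,0]]]'; python3 st.py
```

```text
clock: 20.0
position: [0.4859, 0.071, 0.1468]
ee_rot: [-0.028, 0.707, 0.028, 0.707]
ft_force: [0.0, -0.2, -3.9]
grip_width: 0.155
t 20.0 p [0.4859 0.071  0.1468] jaw deg 4.5 down [-0.  0. -1.] F [ 0.  -0.2 -3.9] tq [-0.02  0.01 -0.02] g 0.155
```

```bash
python3 -m crank '[[1,[0,0,-0.1],[0,0,0]],[1,[0,0,0],[0,0,0]],[1,[0,0,0],[0,0,0]]]'; python3 st.py
```

```text
clock: 20.25
position: [0.4861, 0.071, 0.1459]
ee_rot: [-0.028, 0.706, 0.028, 0.707]
ft_force: [0.1, 0.4, -2.9]
grip_width: 0.159
t 20.25 p [0.4861 0.071  0.1459] jaw deg 4.5 down [ 0.  0. -1.] F [ 0.1  0.4 -2.9] tq [-0.03 -0.02  0.02] g 0.159
```

```bash
python3 -m crank '[[1,[0,0,-0.1],[0,0,0]],[1,[0,0,0],[0,0,0]],[1,[0,0,0],[0,0,0]]]'; python3 st.py
```

```text
clock: 20.5
position: [0.4861, 0.0709, 0.145]
ee_rot: [-0.028, 0.706, 0.027, 0.707]
ft_force: [-0.8, -1.4, 0.4]
grip_width: 0.152
t 20.5 p [0.4861 0.0709 0.145 ] jaw deg 4.5 down [ 0. -0. -1.] F [-0.8 -1.4  0.4] tq [-0.14  0.09  0.03] g 0.152
```

Seated: contact returns 16–17 mm below tip contact. Release and retreat upward.

```bash
python3 -m crank '[[0.75,[0,0,0],[0,0,0]],[0.6,[0,0,0],[0,0,0]],[0.5,[0,0,0],[0,0,0]],[0.5,[0,0,0.5],[0,0,0]],[0.5,[0,0,2],[0,0,0]],[0.5,[0,0,3],[0,0,0]],[0.5,[0,0,2],[0,0,0]],[0.5,[0,-2,0],[0,0,0]],[0.5,[-2,-3,0],[0,0,0]],[0.8,[-3,-3,0],[0,0,0]],[1,[-2,-2,0],[0,0,0]],[1,[0,0,0],[0,0,0]]]'; python3 st.py; python3 c.py hung.png 210 188 235 140| grep -E " \[ ?[45][0-9][0-9]"
```

```text
clock: 21.5
position: [0.4136, -0.0326, 0.2201]
ee_rot: [-0.026, 0.707, 0.025, 0.706]
ft_force: [-0.4, 0.0, -0.4]
grip_width: 0.076
t 21.5 p [ 0.4136 -0.0326  0.2201] jaw deg 4.1 down [-0.001 -0.002 -1.   ] F [-0.4  0.  -0.4] tq [-0.   -0.07  0.02] g 0.076
door 0.74 [479. 158.  46.] [253. 271.]
door_edge 0.82 [490.   3.  97.] [309. 268.]
door_top 0.91 [486.  70. 170.] [281. 269.]
door_top 0.88 [ 268. -242.  162.] [406. 361.]
door_knob 0.87 [ 320. -255.   83.] [406. 336.]
door_knob 0.66 [460.  22.  94.] [302. 280.]
door 0.93 [906. -86.  28.] [476. 280.]
door 0.71 [477. 154.  51.] [277. 221.]
door_edge 0.92 [ 770. -150.   79.] [430. 295.]
door_edge 0.61 [485.   5.  93.] [287. 253.]
door_top 0.63 [ 835. -119.  160.] [461. 256.]
door_top 0.56 [484.  71. 175.] [282. 206.]
door_knob 0.95 [459.  24.  96.] [275. 247.]
door_knob 0.85 [ 776. -116.   81.] [428. 282.]
```

View pics/hung.png

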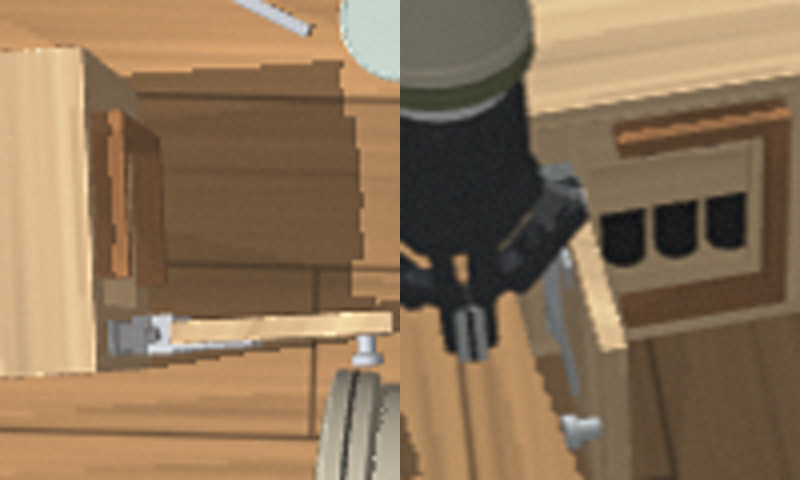

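The door hangs on both pins, open about 90° (top crop: upper socket against the strip at 140,332, leaf out to 390,320). Next: push the outer face with closed fingers along an arc, above the knob.

```bash
cat > arc.py <<'E'
import numpy as np
P=np.array([.4795,.154]); r=.105; prev=None
for a in np.linspace(0,90,19):
    s=.0785+np.radians(a); u=np.array([np.sin(s),-np.cos(s)]); n=np.array([-np.cos(s),-np.sin(s)])
    d=.0145*abs(np.cos(s))+.011*abs(np.sin(s)); t=P+r*u+(.007+d)*n
    print(a,t.round(4), None if prev is None else ((t-prev)*100).round(2)); prev=t
E
python3 arc.py; python3 -m crank '[[1,[0.6,2.7,0],[0,0,0]],[1,[0.8,2.7,0],[0,0,0]],[1,[0.8,2.7,0],[0,0,0]],[1,[0.5,0,-2],[0,0,0]],[1,[0,0,-2.5],[0,0,0]],[1,[0,0,-2.5],[0,0,0]],[1,[0,0,-1],[0,0,0]],[1,[0,0,0],[0,0,0]]]' ; python3 st.py
```

```text
0.0 [0.4655 0.0476] None
5.0 [0.474  0.0466] [ 0.85 -0.09]
10.0 [0.4828 0.0464] [ 0.87 -0.02]
15.0 [0.4916 0.0469] [0.89 0.05]
20.0 [0.5005 0.0482] [0.89 0.13]
25.0 [0.5094 0.0503] [0.89 0.21]
30.0 [0.5182 0.0532] [0.88 0.29]
35.0 [0.5269 0.057 ] [0.86 0.38]
40.0 [0.5352 0.0615] [0.84 0.46]
45.0 [0.5432 0.067 ] [0.8  0.54]
50.0 [0.5508 0.0732] [0.76 0.62]
55.0 [0.5579 0.0802] [0.7 0.7]
60.0 [0.5643 0.0879] [0.64 0.77]
65.0 [0.57   0.0963] [0.57 0.84]
70.0 [0.5749 0.1052] [0.49 0.9 ]
75.0 [0.579  0.1147] [0.41 0.95]
80.0 [0.5822 0.1247] [0.31 0.99]
85.0 [0.5843 0.135 ] [0.22 1.03]
90.0 [0.5857 0.1432] [0.13 0.82]
clock: 22.67
position: [0.4421, 0.0526, 0.1379]
ee_rot: [-0.027, 0.708, 0.028, 0.705]
ft_force: [-1.0, -0.6, 0.3]
grip_width: 0.007
t 22.67 p [0.4421 0.0526 0.1379] jaw deg 4.5 down [-0.004  0.001 -1.   ] F [-1.  -0.6  0.3] tq [-0.01  0.03  0.01] g 0.007
```

```bash
python3 -m crank '[[1,[0.8,-0.2,0.2],[0,0,0]],[1,[0.8,-0.2,0],[0,0,0]],[1,[0.6,-0.1,0],[0,0,0]],[1,[0.45,-0.05,0],[0,0,0]],[1,[0.45,-0.05,0],[0,0,0]],[1,[0.45,0,0],[0,0,0]],[1,[0.45,0,0],[0,0,0]],[1,[0.45,0.02,0],[0,0,0]],[1,[0.45,0.03,0],[0,0,0]],[1,[0.45,0.06,0],[0,0,0]],[1,[0.45,0.07,0],[0,0,0]]]' ; python3 st.py
python3 -m crank '[[1,[0.45,0.1,0],[0,0,0]],[1,[0.45,0.11,0],[0,0,0]],[1,[0.45,0.14,0],[0,0,0]],[1,[0.43,0.15,0],[0,0,0]],[1,[0.43,0.19,0],[0,0,0]],[1,[0.43,0.19,0],[0,0,0]],[1,[0.42,0.23,0],[0,0,0]],[1,[0.42,0.23,0],[0,0,0]],[1,[0.4,0.27,0],[0,0,0]],[1,[0.4,0.27,0],[0,0,0]],[1,[0.38,0.31,0],[0,0,0]],[1,[0.38,0.31,0],[0,0,0]]]' ; python3 st.py
```

```text
clock: 23.58
position: [0.5019, 0.0484, 0.1418]
ee_rot: [-0.028, 0.707, 0.028, 0.707]
ft_force: [-0.0, -0.2, 0.1]
grip_width: -0.002
t 23.58 p [0.5019 0.0484 0.1418] jaw deg 4.5 down [ 0.  0. -1.] F [-0.  -0.2  0.1] tq [0.04 0.05 0.02] g -0.002
clock: 24.58
position: [0.5523, 0.0737, 0.1419]
ee_rot: [-0.028, 0.707, 0.028, 0.707]
ft_force: [-0.5, 0.0, 0.1]
grip_width: -0.002
t 24.58 p [0.5523 0.0737 0.1419] jaw deg 4.5 down [ 0.  0. -1.] F [-0.5  0.   0.1] tq [-0.01  0.07 -0.02] g -0.002
```

```bash
python3 d.py mid.png 235 140 100 120 4 | grep -E " \[ ?[456][0-9][0-9]"
```

```text
door 0.86 [907. -88.  30.] [477. 280.]
door 0.67 [ 682. -214.    0.] [394. 347.]
door_edge 0.72 [594.  59.  96.] [331. 230.]
door_edge 0.6 [ 775. -151.   80.] [432. 295.]
door_knob 0.87 [564.  55.  94.] [319. 233.]
door_knob 0.64 [ 775. -118.   83.] [428. 283.]
door_top 0.89 [543. 108. 178.] [306. 192.]
door_top 0.7 [ 835. -119.  157.] [461. 257.]
```

View pics/mid.png

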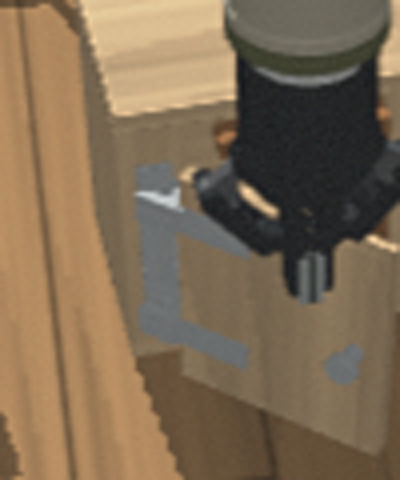

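The side view shows the door halfway shut, both straps at the hinge strip, the finger on its outer face. Continue.

```bash
python3 -m crank '[[1,[0.35,0.35,0],[0,0,0]],[1,[0.35,0.35,0],[0,0,0]],[1,[0.32,0.38,0],[0,0,0]],[1,[0.32,0.38,0],[0,0,0]],[1,[0.29,0.42,0],[0,0,0]],[1,[0.28,0.42,0],[0,0,0]],[1,[0.25,0.45,0],[0,0,0]],[1,[0.24,0.45,0],[0,0,0]],[1,[0.2,0.4,0],[0,0,0]],[1,[0.2,0.35,0],[0,0,0]],[1,[0.15,0.35,0],[0,0,0]],[1,[0.1,0.3,0],[0,0,0]]]' ; python3 st.py
python3 -m crank '[[1,[0.1,0.25,0],[0,0,0]],[1,[0.05,0.25,0],[0,0,0]],[1,[0.05,0.2,0],[0,0,0]],[1,[0.05,0.2,0],[0,0,0]],[1,[0.05,0.2,0],[0,0,0]],[1,[0,0,0],[0,0,0]]]' ; python3 st.py
```

```text
clock: 25.83
position: [0.5826, 0.1197, 0.1418]
ee_rot: [-0.028, 0.707, 0.028, 0.707]
ft_force: [-0.5, -1.1, -0.3]
grip_width: 0.003
t 25.83 p [0.5826 0.1197 0.1418] jaw deg 4.5 down [ 0.  0. -1.] F [-0.5 -1.1 -0.3] tq [-0.09  0.06 -0.03] g 0.003
clock: 26.33
position: [0.5854, 0.1308, 0.1419]
ee_rot: [-0.028, 0.706, 0.028, 0.707]
ft_force: [-0.6, -0.4, -0.5]
grip_width: -0.001
t 26.33 p [0.5854 0.1308 0.1419] jaw deg 4.5 down [ 0.  0. -1.] F [-0.6 -0.4 -0.5] tq [-0.06 -0.03 -0.01] g -0.001
```

Now feel for the frame in small steps.

```bash
python3 -m crank '[[1,[0,0.15,0],[0,0,0]],[1,[0,0.15,0],[0,0,0]],[1,[0,0.15,0],[0,0,0]],[1,[0,0.15,0],[0,0,0]],[1,[0,0,0],[0,0,0]]]' ; python3 st.py
```

```text
clock: 26.75
position: [0.5853, 0.1368, 0.1419]
ee_rot: [-0.028, 0.707, 0.028, 0.707]
ft_force: [0.3, 0.5, 0.1]
grip_width: -0.001
t 26.75 p [0.5853 0.1368 0.1419] jaw deg 4.5 down [ 0.  0. -1.] F [0.3 0.5 0.1] tq [-0.03 -0.01  0.  ] g -0.001
```

```bash
python3 -m crank '[[1,[0,0.1,0],[0,0,0]],[1,[0,0.1,0],[0,0,0]],[1,[0,0.1,0],[0,0,0]],[1,[0,0,0],[0,0,0]]]' ; python3 st.py
```

```text
clock: 27.08
position: [0.5854, 0.1396, 0.1419]
ee_rot: [-0.028, 0.707, 0.028, 0.707]
ft_force: [0.2, -0.1, 0.3]
grip_width: 0.001
t 27.08 p [0.5854 0.1396 0.1419] jaw deg 4.5 down [ 0.  0. -1.] F [ 0.2 -0.1  0.3] tq [-0.1  -0.07 -0.02] g 0.001
```

```bash
python3 -m crank '[[1,[0,0.1,0],[0,0,0]],[1,[0,0.1,0],[0,0,0]],[1,[0,0,0],[0,0,0]]]' ; python3 st.py
```

```text
clock: 27.33
position: [0.5853, 0.1416, 0.1418]
ee_rot: [-0.028, 0.707, 0.028, 0.707]
ft_force: [0.3, -0.9, -0.1]
grip_width: 0.001
t 27.33 p [0.5853 0.1416 0.1418] jaw deg 4.5 down [ 0.  0. -1.] F [ 0.3 -0.9 -0.1] tq [-0.09 -0.03  0.02] g 0.001
```

```bash
python3 -m crank '[[1,[0,0.1,0],[0,0,0]],[1,[0,0.1,0],[0,0,0]],[1,[0,0,0],[0,0,0]]]' ; python3 st.py
```

```text
clock: 27.58
position: [0.5854, 0.1436, 0.1419]
ee_rot: [-0.028, 0.707, 0.028, 0.707]
ft_force: [0.1, 0.4, 0.3]
grip_width: 0.001
t 27.58 p [0.5854 0.1436 0.1419] jaw deg 4.5 down [ 0.  0. -1.] F [0.1 0.4 0.3] tq [-0.07 -0.02 -0.03] g 0.001
```

```bash
python3 -m crank '[[1,[0,0.1,0],[0,0,0]],[1,[0,0,0],[0,0,0]]]' ; python3 st.py
```

```text
clock: 27.75
position: [0.5853, 0.1446, 0.1418]
ee_rot: [-0.028, 0.707, 0.028, 0.707]
ft_force: [-0.1, 0.2, 0.5]
grip_width: 0.001
t 27.75 p [0.5853 0.1446 0.1418] jaw deg 4.5 down [ 0.  0. -1.] F [-0.1  0.2  0.5] tq [-0.07 -0.03  0.07] g 0.001
```

```bash
python3 -m crank '[[1,[0,0.1,0],[0,0,0]],[1,[0,0,0],[0,0,0]]]' ; python3 st.py; python3 d.py shut.png 235 140 100 120 4 | grep -E " \[ ?[456][0-9][0-9]"
```

```text
clock: 27.92
position: [0.5853, 0.1455, 0.1418]
ee_rot: [-0.028, 0.707, 0.028, 0.707]
ft_force: [-0.1, 0.2, -0.8]
grip_width: -0.004
t 27.92 p [0.5853 0.1455 0.1418] jaw deg 4.5 down [ 0.  0. -1.] F [-0.1  0.2 -0.8] tq [-0.03 -0.08  0.01] g -0.004
door 0.67 [476. 151.  52.] [277. 222.]
door 0.64 [494. 159. 139.] [282. 192.]
door_edge 0.91 [ 772. -150.   80.] [431. 295.]
door_edge 0.7 [627. 163.  95.] [337. 199.]
door_knob 0.75 [ 776. -117.   83.] [428. 282.]
door_knob 0.57 [610. 139.  97.] [332. 206.]
door_top 0.7 [559. 161. 179.] [309. 176.]
door_top 0.61 [ 836. -118.  158.] [462. 256.]
```

```bash
python3 -m crank '[[1,[0,0.1,0],[0,0,0]],[1,[0,0.1,0],[0,0,0]],[1,[0,0,0],[0,0,0]]]' ; python3 st.py
```

```text
clock: 28.42
position: [0.5854, 0.1474, 0.1418]
ee_rot: [-0.028, 0.707, 0.028, 0.707]
ft_force: [0.9, -1.0, -0.2]
grip_width: 0.004
t 28.42 p [0.5854 0.1474 0.1418] jaw deg 4.5 down [ 0. -0. -1.] F [ 0.9 -1.  -0.2] tq [-0.18 -0.09 -0.01] g 0.004
```

```bash
python3 -m crank '[[1,[0,0.1,0],[0,0,0]],[1,[0,0,0],[0,0,0]]]' ; python3 st.py
```

```text
clock: 28.58
position: [0.5853, 0.1476, 0.1416]
ee_rot: [-0.028, 0.707, 0.027, 0.706]
ft_force: [-0.3, -4.3, -0.3]
grip_width: 0.003
t 28.58 p [0.5853 0.1476 0.1416] jaw deg 4.4 down [-0.    -0.001 -1.   ] F [-0.3 -4.3 -0.3] tq [-0.81  0.08  0.01] g 0.003
```

```bash
python3 -m crank '[[1,[0,0.05,0],[0,0,0]],[1,[0,0,0],[0,0,0]]]' ; python3 st.py
```

```text
clock: 28.75
position: [0.5853, 0.1476, 0.1416]
ee_rot: [-0.028, 0.707, 0.027, 0.706]
ft_force: [-0.8, -6.4, 1.3]
grip_width: 0.001
t 28.75 p [0.5853 0.1476 0.1416] jaw deg 4.4 down [-0.001 -0.002 -1.   ] F [-0.8 -6.4  1.3] tq [-1.25  0.2  -0.04] g 0.001
```

The door is against the frame (6 N, no further travel). Withdraw slowly, clear of the top view, and check.

```bash
python3 -m crank '[[1,[0,-0.1,0],[0,0,0]],[1,[0,-0.1,0],[0,0,0]],[1,[0,-0.4,0],[0,0,0]],[1,[0,-1.5,0.5],[0,0,0]],[1,[0,-3,2],[0,0,0]],[1,[0,-3.5,2],[0,0,0]],[1,[0,-3.5,2],[0,0,0]],[1,[0,-3.5,1],[0,0,0]],[1,[0,-3.5,0],[0,0,0]],[1,[0,-3,0],[0,0,0]],[1,[0,0,0],[0,0,0]],[1,[0,0,0],[0,0,0]]]' ; python3 st.py; python3 c.py end.png 168 188 252 130| grep -E " \[ ?[456][0-9][0-9]"; cat > by.py <<'E'
from h import *
for n in("top","side"): look(["dish_a","can_a","tweezers","brush"],viewer.camera(n))
E
python3 by.py
```

```text
clock: 29.75
position: [0.5853, -0.0743, 0.2168]
ee_rot: [-0.026, 0.707, 0.026, 0.707]
ft_force: [-0.4, 0.3, 0.4]
grip_width: 0.002
t 29.75 p [ 0.5853 -0.0743  0.2168] jaw deg 4.3 down [ 0.  0. -1.] F [-0.4  0.3  0.4] tq [0.03 0.   0.06] g 0.002
door 0.79 [ 186. -250.   30.] [400. 383.]
door 0.66 [476. 156.  48.] [254. 272.]
door_edge 0.62 [626. 165.  95.] [250. 216.]
door_top 0.78 [ 268. -241.  162.] [405. 361.]
door_top 0.71 [565. 164. 171.] [244. 236.]
door_knob 0.68 [ 318. -255.   81.] [406. 336.]
door_knob 0.64 [609. 142.  93.] [258. 222.]
door 0.97 [477. 154.  49.] [277. 222.]
door 0.95 [909. -90.  29.] [478. 281.]
door_edge 0.91 [626. 164.  94.] [337. 199.]
door_edge 0.84 [ 776. -151.   80.] [433. 295.]
door_top 0.74 [559. 160. 177.] [309. 176.]
door_knob 0.9 [ 772. -118.   79.] [427. 284.]
door_knob 0.33 [493. 161.  52.] [283. 218.]
dish_a 0.75 [ 688. -220.   -3.] [390. 202.]
dish_a 0.74 [711.   8.   1.] [310. 192.]
can_a 0.59 [389. -43.  -1.] [325. 305.]
tweezers 0.71 [721. 128.   2.] [269. 187.]
tweezers 0.29 [ 387. -390.    1.] [449. 309.]
brush 0.87 [ 387. -391.    4.] [450. 309.]
dish_a 0.91 [ 680. -216.   -3.] [392. 349.]
dish_a 0.61 [710.   6.  -4.] [382. 270.]
can_a 0.91 [383. -45.  -1.] [247. 302.]
can_a 0.79 [ 386. -159.    1.] [252. 343.]
can_a 0.73 [675. -98.   0.] [378. 304.]
tweezers 0.63 [724. 126.  -0.] [376. 233.]
brush 0.81 [ 385. -389.   -0.] [262. 445.]
```

View pics/end.png

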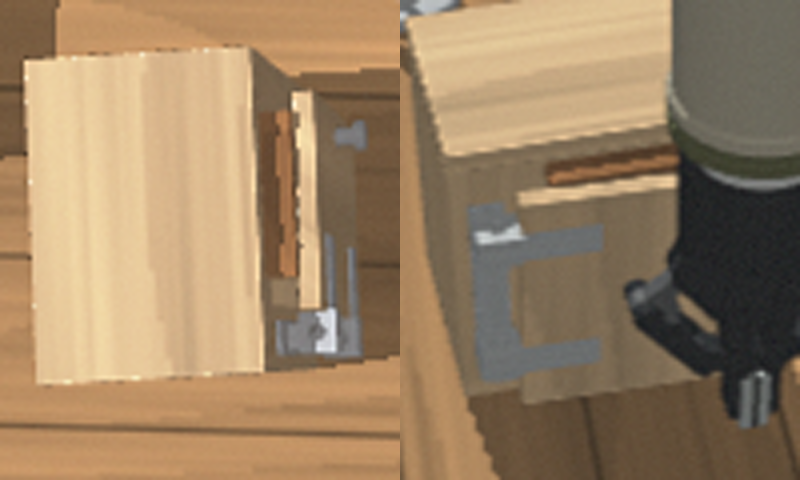

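The final view shows the leaf lying along the frame, parallel to the cabinet front (top crop 300,92 to 312,308), with the sockets down at the strip and the gripper clear.

```bash
python3 -c "
from workcell import manip; print(manip.hand_in())"
```

```text
the job is handed in; nothing more can be done
None
```

The plywood door is hung on both hinge pins and shut against the cabinet frame. I handed the job in at about 30 s of the 72 s allowed.

**Fitting the pins:** the first lowering came down on the pin tips. I found the holes by light touch, about 4 mm to +x of my camera estimate. The door then slid down without resistance and seated 16–17 mm below the tip contact, which matches the 16 mm pin height.

**Shutting it:** I let go of the door and pushed its outer face with closed fingers until it stopped against the frame. Then I backed the arm away.

**Forces:** the highest push I read was about 8 N while searching for the pins and 6.4 N at the frame. These readings come only from the end of each move, so a brief higher peak would not have shown.

**Last checks:**
- **Door:** the pictures show the leaf parallel to the cabinet front. The free edge is within about 3 mm of where it should be when shut, and the socket height reads 48–49 mm against 50 mm.
- **Bystanders:** the dishes, cans, tweezers and brush are where they started, within the networks' error. The last top picture found only one of the three cans; the side picture found all three.
- **Disagreement:** the side camera put the pins about 3.5 mm farther along x than the top camera. Touch agreed with the side camera.

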